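# Lock the slide and snap the cap onto its stud

## Task

Swing the cam lever of the bench slide all the way round to its stop so that the carriage is locked, then pick up the loose black cap and press it straight down over the ball stud on the carriage until it clicks. After the click keep pressing: push the cap firmly down (about 10 N) so that the sprung rubber ring under it is visibly squeezed, and finish like that, with the fingers still pressing the cap. Leave the other things on the worktop where they are.

Things in the scene. Friction and masses are not known exactly. Their poses are not given: they have to be found in the camera images.
- lever_knob (a point): The cam lever's knob: an upright black post 14 mm across, z 41 to 75 mm; this point is on its axis at z 58. Under it the steel lever arm (14 mm wide, z 30 to 38 mm) runs 80 mm along this point's own +x axis to the upright pivot, so the knob swings level on an 80 mm radius. The point's axes turn with the lever, z up.
- lever (a joint): Angle of the cam lever, rad. 0: free, the arm points along the slide's -x (robot side). It grows counterclockwise seen from above to a stop at 1.6, where the arm points along the slide's -y and the cam has pressed a brake shoe onto the carriage (locked from about 1.35). Takes 2 to 8 N at the knob, stays where left.
- carriage (a joint): Position of the carriage along its two rods, m, -0.020 to 0.020, along the slide's own y. A grey block, 60 mm across the rods, 70 mm along them, top at z 42 mm. Slides freely (about 1 N) until locked.
- slide_unit: The bench slide, fixed to the worktop: aluminium base plate 190 mm along its y (the rods), 135 mm along its x, 10 mm thick. Origin: worktop level, midway along the rods; the lever pivot lies 58 mm from it along -x.
- stud_top (a point): Centre of the top of the upright steel stud on the carriage, z 68 mm; axes are those of the slide (y along the rods), z up. The stud is 19 mm in diameter, 26 mm tall, tapering to 12 mm over its top 5 mm. Four sprung steel balls stick out 3.5 mm round it, centres 9.5 mm below this point.
- seat (a joint): How far the sprung rubber ring round the stud's foot (37 mm across, its top 18 mm below point stud_top when free) is pressed down, m: 0 free, 0.004 fully down; 4000 N/m, so 0.002 is 8 N. The cap's rim presses it.
- cap: Loose black snap cap: a cup standing mouth down, 36 mm in diameter, 36 mm tall, about 40 g. Origin: centre of its open rim; z up. A lip 3 mm inside the mouth leaves a 22 mm hole; cavity 32 mm deep. On the stud the lip meets the balls with the rim 8 mm below stud_top; the push rises to 9 to 17 N, falls off (click) at 12.5 mm, meets the rubber ring at 18 mm, and ends at 22 mm below.
- label_cassette: Bystander: flat white plastic cassette with a red label, 56x72x14 mm. Origin: centre of its underside.
- petri_dish: Bystander: clear round dish, 63 mm across, 16 mm tall. Origin: centre of its underside.
- fuse_tin: Bystander: small flat green tin, 44x64x20 mm. Origin: centre of its underside.
Mind the look-alikes: they are no part of the job. Of the things that look like the cap, take the one that is farthest to the robot's left at the start.

How it is judged:
By the outcome, as a careful person would: the job done as asked, in the order asked, and still so for the second after the job is handed in, while the arm keeps its last pose, push and grip.
It also fails if it takes over 70 s, if anything falls off the work surface, if the arm or the gripper's body presses on something with over 40 N, if the wrist force passes 120 N, or if a joint passes its speed limit or range.

## Robot

A 6-joint arm with a two-finger parallel gripper is mounted at the origin on a cart in front of the work surface, level with it; the furniture and walls round the work are solid. World frame = base frame: x ahead of the robot, y to its left, z up, the work surface at z = 0. Lengths are in m, angles in degrees, forces in N, time in s.
With the tool pointing down it reaches from about 0.325 to 0.775 m from the base axis. Payload 5.5 kg.
Tool frame: the origin (TCP) lies midway between the tips of the shut fingers; the grasp point (between the pads) lies env.grip_point_offset behind it (env.grip_point_offset is the distance from the TCP to the grasp point, in m); z points along the fingers, y is the line along which they close (so a half turn about z gives the same grasp; the last joint's range is limited). The gripper opens to 88 mm and grips with 3 to 60 N. Pads are 20 mm wide; open, the fingers measure 115 mm over their backs; the gripper's body (75 mm by 178 mm) begins 61 mm behind the grasp point.
Start: joints at [-3.249, 5.22, 70.514, -0, 104.267, -3.249], TCP at [0.6, -0, 0.223] pointing down, gripper open.
Joint ranges: [-164.24, 164.24], [-49.07, 125.15], [9.68, 141.18], [-86.29, 266.29], [3.28, 154.24], [-151.56, 151.56]. Speed limits (degrees/s): [147.25, 147.25, 172.46, 180, 180, 180].

## Interface

Orientations are given as a 3x3 rotation matrix whose columns are the frame's x, y, z axes.
In Python, from rig import env, optics, job gives the robot as it stands. The module is installed in compiled form; this text tells all that it offers.
- The arm moves only by the shell command python3 -m jog 'ROWS' [FORCE]. ROWS is rows parted by semicolons, their numbers by spaces, 1 to 5 of them, each of 5 numbers: the finger opening in m, then dx, dy, dz in m, then a turn about the tool's z in degrees; each row shifts and turns the commanded pose from where the row before left it, along the tool's axes as they then stand; what a row does not reach is not made up. A row lasts 1/8 s, in which the tool goes at most 0.0625 m and 10.7 degrees, less where a joint would pass 70% of its speed; a pose out of reach is approached as far as the arm can. The fingers move at their own pace and stop on an object; FORCE is the grip in N (left out, the last holds). Time passes only in rows, so rows that do not move let the fingers close. It prints the time, the measured TCP pose, the force, the opening and the grip force at its end.
- env.observe(): the state, without advancing time (a new reading comes with each control period).
- optics.capture(name): name is "scene" or "side" or "wrist"; returns the picture (420x560x3 uint8, blue, green, red); there is no depth.
- optics.calibration(name): a dict with "intrinsics" (3x3 intrinsics, pixels), "rvec" (rotation vector, rad) and "tvec" (3), from world to camera coordinates, as OpenCV has them; the wrist camera has in their place "mount" (4x4, takes a point from camera to tool coordinates, whose origin is the TCP and whose axes are the flange's). Camera axes: x right, y down, z forward; pixel columns grow to the right and rows downward; lengths in m; the calibration is good to about 2 mm. A picture is of the moment at which its call begins: read the wrist's pose just before it. calibration takes no time and is no camera call.
- job.close_job(): hands the job in; it is judged then, once.
The state is a dict: "t": time; "joints": joint angles; "qd": joint speeds; "effort": joint torques, N m; "eef_pos": TCP position; "tool_rot": TCP orientation; "ft_force": force on the tool from outside, world axes, zero at the start; "ft_torque": the same for the moment, N m; "grip_width": finger opening in m; "gripper_force": force on a finger pad.
Only numpy, scipy, OpenCV 4.12 (cv2) and the standard library are available. Lean on these libraries where they do the work, as an engineer would, in place of code of your own. Each camera call takes 0.05 s, during which the arm holds its last target. There are 200 camera calls.

## Working session

There is one attempt and no reset: what is moved stays moved. The work goes in short steps, Python scripts to look and compute and a shell command to move; the robot and the scene stay as the last step left them, time stands still between calls to the robot, and variables do not carry over. Pictures are saved under pics/ and viewed, at most 12 in all, crops included, and the job is handed in when it is done.

```bash
mkdir -p pics; cat > h.py <<'E'
import numpy as np, cv2
from rig import env, optics, job
def cam(n,s=None):
    c=optics.calibration(n); K=np.array(c["intrinsics"])
    if n=="wrist":
        s=s or env.observe(); M=np.array(c["mount"]); T=np.eye(4); T[:3,:3]=s["tool_rot"]; T[:3,3]=s["eef_pos"]
        W=T@M; return K,W[:3,:3],W[:3,3]
    R=cv2.Rodrigues(np.array(c["rvec"],float))[0]; return K,R.T,-R.T@np.array(c["tvec"],float).ravel()
def ray(n,px,s=None):
    K,R,o=cam(n,s); d=R@np.linalg.solve(K,[px[0],px[1],1]); return o,d/np.linalg.norm(d)
def onz(n,px,z,s=None):
    o,d=ray(n,px,s); return o+d*(z-o[2])/d[2]
def tri(*rs):
    A=sum(np.eye(3)-np.outer(d,d) for o,d in rs); b=sum((np.eye(3)-np.outer(d,d))@o for o,d in rs)
    p=np.linalg.solve(A,b); return p,[float(np.linalg.norm((np.eye(3)-np.outer(d,d))@(p-o))) for o,d in rs]
def proj(n,p,s=None):
    K,R,o=cam(n,s); q=K@(R.T@(np.array(p)-o)); return q[:2]/q[2]
E
python3 - <<'E'
from h import *
np.set_printoptions(precision=4,suppress=True)
s=env.observe(); print(s["t"],s["eef_pos"],s["tool_rot"],env.grip_point_offset)
for n in("scene","side","wrist"):
    cv2.imwrite(f"pics/{n}0.png",optics.capture(n)); print(n,cam(n,s)[2],cam(n,s)[1][:,2])
E
```

```text
0.0 [0.5997 0.     0.2215] [[ 0.      1.     -0.0019]
 [ 1.     -0.      0.0001]
 [ 0.0001 -0.0019 -1.    ]] 0.0187
scene [0.1477 0.4522 0.5731] [ 0.36   -0.789  -0.4978]
side [ 0.4969 -1.4242  0.8022] [ 0.0016  0.8259 -0.5638]
wrist [0.6013 0.0817 0.3836] [-0.0028 -0.2992 -0.9542]
```

View pics/scene0.png

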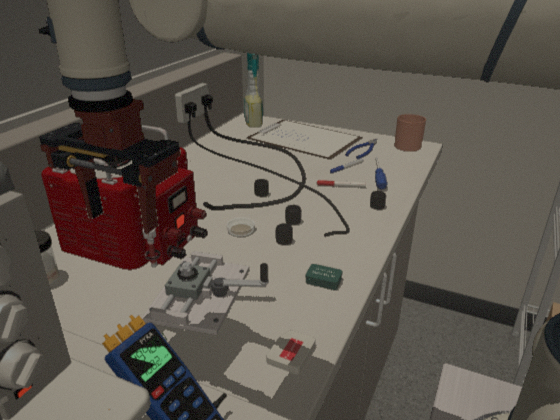

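View pics/side0.png

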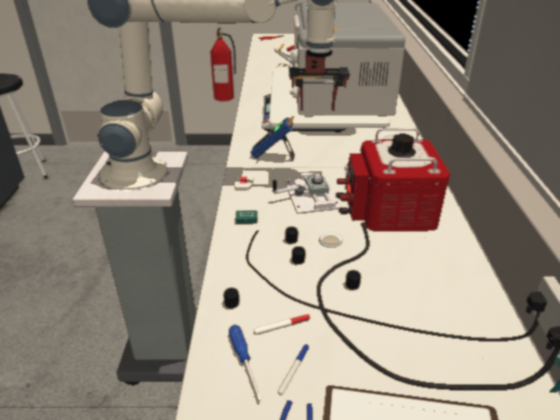

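View pics/wrist0.png

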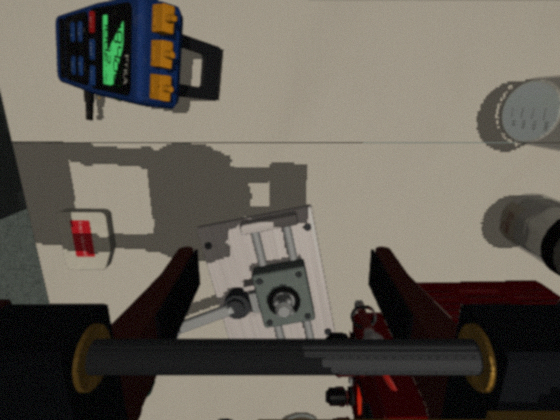

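The scene view shows four black cap-like cylinders at (284,234), (293,214), (261,188) and (377,200). In the side view they are at (291,235), (299,255), (353,279) and (231,298). The knob is at (264,272) in scene and (275,186) in side; the stud is at (188,268) in scene and (316,178) in side. The robot's left (+y) is towards the scene camera, so the candidate is (284,234) scene / (291,235) side. Measuring next.

```bash
cat >> h.py <<'E'
def blob(im,c,r=18,th=50):
    x,y=map(int,c); sub=im[y-r:y+r,x-r:x+r].max(2)
    n,l,st,ce=cv2.connectedComponentsWithStats((sub<th).astype(np.uint8))
    k=min(range(1,n),key=lambda i:np.hypot(*(ce[i]-r))-0.05*st[i,4])
    a=st[k]; return np.array([x-r+a[0]+(a[2]-1)/2,y-r+a[1]+(a[3]-1)/2]),ce[k]+[x-r,y-r],a[2:5]
E
python3 - <<'E'
from h import *
np.set_printoptions(precision=4,suppress=True)
A=cv2.imread("pics/scene0.png");B=cv2.imread("pics/side0.png")
for a,b in [((284,234),(291,235)),((293,214),(299,255)),((261,188),(353,279)),((377,200),(231,298)),((264,272),(275,186))]:
    pa,pb=blob(A,a,14),blob(B,b,12)
    print(pa[1:],pb[1:],*tri(ray("scene",pa[1]),ray("side",pb[1])), onz("scene",pa[1],.018),onz("side",pb[1],.018))
c1=cv2.resize(A[215:345,130:290],None,fx=4.5,fy=4.5,interpolation=cv2.INTER_CUBIC)
cv2.imwrite("pics/c1.png",c1)
c2=cv2.resize(B[160:270,220:370],None,fx=5,fy=5,interpolation=cv2.INTER_CUBIC)
cv2.imwrite("pics/c2.png",c2)
E
```

```text
(array([284.961 , 232.0661]), array([ 22,  25, 333], dtype=int32)) (array([291.1704, 235.0074]), array([ 11,  15, 135], dtype=int32)) [ 0.5162 -0.3747  0.0193] [9.331730427719825e-05, 9.331730427708023e-05] [ 0.5171 -0.3766  0.018 ] [ 0.5161 -0.373   0.018 ]
(array([291.493 , 216.2923]), array([ 22,  23, 284], dtype=int32)) (array([297.9605, 255.1316]), array([ 11,  15, 152], dtype=int32)) [ 0.5337 -0.4521  0.0136] [0.0012480880467672674, 0.0012480880467674873] [ 0.532  -0.4453  0.018 ] [ 0.5323 -0.4582  0.018 ]
(array([261.0102, 187.5714]), array([ 13,  17, 196], dtype=int32)) (array([352.4348, 279.9511]), array([ 13,  17, 184], dtype=int32)) [ 0.6608 -0.5489  0.0163] [0.0009549577436538795, 0.0009549577436537726] [ 0.6604 -0.5463  0.018 ] [ 0.6595 -0.5515  0.018 ]
(array([377.5616, 199.8311]), array([ 14,  18, 219], dtype=int32)) (array([230.9194, 297.91  ]), array([ 13,  19, 211], dtype=int32)) [ 0.3767 -0.6105  0.0168] [0.0006130981452671527, 0.0006130981452671631] [ 0.3768 -0.6081  0.018 ] [ 0.3763 -0.6119  0.018 ]
(array([263.5714, 272.5714]), array([  7,  18, 105], dtype=int32)) (array([274.0952, 184.7619]), array([ 3,  9, 21], dtype=int32)) [ 0.468  -0.1774  0.0576] [0.00039675847917247707, 0.0003967584791725031] [ 0.4931 -0.2258  0.018 ] [ 0.4661 -0.1113  0.018 ]
```

View pics/c1.png

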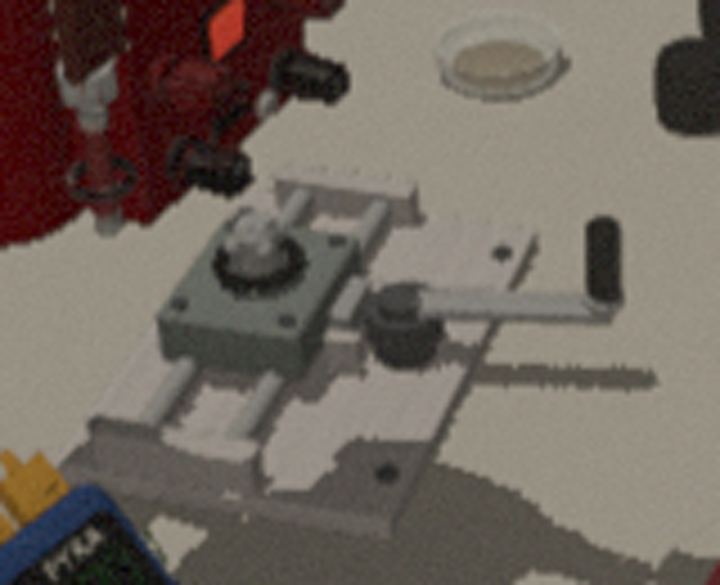

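View pics/c2.png

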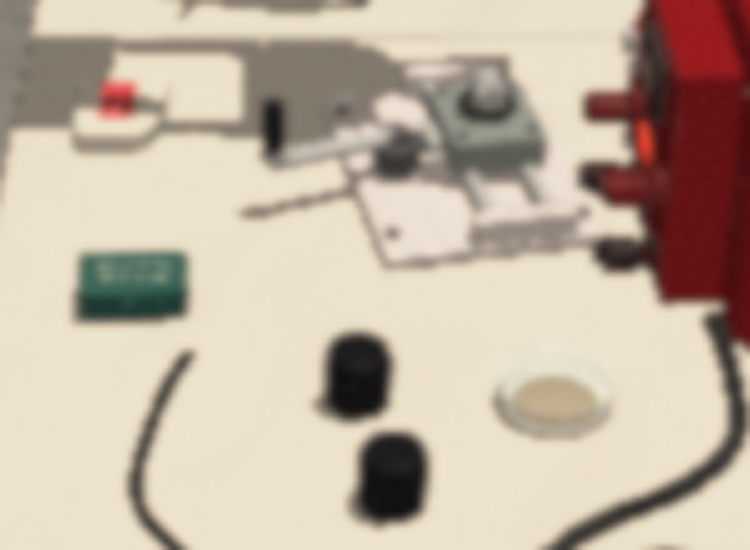

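The crops show the chosen cap standing alone at c2 (357,375), with its look-alike behind it at (392,475). The lever knob is at c1 (603,260), the pivot hub at c1 (400,297) and the stud top at c1 (257,218) / c2 (487,72).

```bash
python3 - <<'E'
from h import *
np.set_printoptions(precision=4,suppress=True)
sc=lambda u,v:(130+(u+.5)/4.5-.5,215+(v+.5)/4.5-.5); sd=lambda u,v:(220+(u+.5)/5-.5,160+(v+.5)/5-.5)
k,e=tri(ray("scene",sc(603,260)),ray("side",sd(273,129)));print("knob",k,e)
st,e=tri(ray("scene",sc(256,214)),ray("side",sd(487,70)));print("studtop",st,e)
pv,e=tri(ray("scene",sc(400,297)),ray("side",sd(398,138)));print("pivot",pv,e, np.linalg.norm((pv-k)[:2]))
print("scene stud@68",onz("scene",sc(256,214),.068),"side",onz("side",sd(487,70),.068),"wrist@68",onz("wrist",(284,298),.068))
# base plate corners
for p in [(537,235),(395,533)]: print("corner sc",onz("scene",sc(*p),.010))
for p in [(388,267),(345,150),(590,238)]: print("corner sd",onz("side",sd(*p),.010))
print("knob top",onz("scene",sc(603,222),.075),onz("side",sd(273,103),.075))
for p in [(200,226),(311,206)]: print("w",onz("wrist",p,.010))
# rods in wrist
for p in [(262,245),(289,240),(308,325),(279,335)]: print("rod",onz("wrist",p,.025))
E
```

```text
knob [ 0.4686 -0.1791  0.0566] [0.0006416747007255464, 0.0006416747007255502]
studtop [ 0.597  -0.132   0.0698] [0.00035634812247322604, 0.00035634812247347264]
pivot [ 0.5442 -0.1504  0.0334] [0.0012273154401007732, 0.0012273154401008697] 0.0808545710441651
scene stud@68 [ 0.5991 -0.1343  0.068 ] side [ 0.597  -0.1292  0.068 ] wrist@68 [ 0.6006 -0.1153  0.068 ]
corner sc [ 0.5323 -0.2403  0.01  ]
corner sc [ 0.4918 -0.0553  0.01  ]
corner sd [ 0.535  -0.2563  0.01  ]
corner sd [ 0.5112 -0.1271  0.01  ]
corner sd [ 0.6542 -0.226   0.01  ]
knob top [ 0.4689 -0.1789  0.075 ] [ 0.4682 -0.1807  0.075 ]
w [ 0.5044 -0.0575  0.01  ]
w [ 0.6309 -0.0335  0.01  ]
rod [ 0.576  -0.0745  0.025 ]
rod [ 0.6061 -0.0685  0.025 ]
rod [ 0.6295 -0.1793  0.025 ]
rod [ 0.5944 -0.1936  0.025 ]
```

```bash
python3 - <<'E'
from h import *
np.set_printoptions(precision=4,suppress=True)
sc=lambda u,v:(130+(u+.5)/4.5-.5,215+(v+.5)/4.5-.5); sd=lambda u,v:(220+(u+.5)/5-.5,160+(v+.5)/5-.5)
for n,a,b in [("lowknobFar",sc(340,78),sd(600,250)),("knob2",sc(240,175),sd(585,180)),("boxtopcorner",(193,172),(363,165)),("top2",(50,187),(369,143))]:
    print(n,*tri(ray("scene",a),ray("side",b)))
for p in [(362,222),(438,228)]: print("box base sd",onz("side",p,0.01))
for p in [(193,238),(130,263),(62,245)]: print("box base sc",onz("scene",p,0.01))
print("wrist knobs",onz("wrist",(328,395),.05),onz("wrist",(355,310),.05))
E
```

```text
lowknobFar [ 0.6538 -0.2782  0.0366] [0.0003457574334012518, 0.00034575743340145977]
knob2 [ 0.653  -0.197   0.0323] [0.0006540203268747572, 0.0006540203268748016]
boxtopcorner [ 0.6929 -0.288   0.1721] [0.016314214399013746, 0.016314214399013913]
top2 [ 0.7788 -0.0691  0.1758] [0.04022577905155603, 0.0402257790515559]
box base sd [ 0.7159 -0.3014  0.01  ]
box base sd [ 0.9218 -0.3301  0.01  ]
box base sc [ 0.6894 -0.2824  0.01  ]
box base sc [ 0.7494 -0.1518  0.01  ]
box base sc [ 0.9191 -0.1432  0.01  ]
wrist knobs [ 0.6536 -0.2602  0.05  ] [ 0.6791 -0.1416  0.05  ]
```

```bash
python3 -m jog '0.05 0 0 0 -10;0.05 0 0 0 -10;0.05 0 0 0 -10;0.05 0 0 0 -10;0.05 0 0 0 -10' 20; python3 -m jog '0.05 0 0 0 -10;0.05 0 0 0 -10;0.05 0 0 0 -10;0.05 0 0 0 -10;0.05 0 0 0 0'; python3 -m jog '0.05 0.03 -0.045 0.02 0;0.05 0.03 -0.045 0.02 0;0.05 0.03 -0.045 0.02 0;0.05 0.03 -0.044 0.02 0;0.05 0.011 0 0 0'
```

```text
t: 0.78
eef_pos: [0.5999, 0.0, 0.2221]
tool_rot: [[-0.77, 0.638, -0.001], [0.638, 0.77, 0.0], [0.001, -0.001, -1.0]]
ft_force: [-0.9, -0.2, -1.2]
grip_width: 0.0504
gripper_force: 0.0
t: 1.4
eef_pos: [0.5999, -0.0, 0.2222]
tool_rot: [[-1.0, 0.002, -0.001], [0.002, 1.0, 0.0], [0.001, 0.0, -1.0]]
ft_force: [0.4, -0.1, -0.3]
grip_width: 0.0498
gripper_force: 0.0
t: 2.02
eef_pos: [0.4666, -0.1809, 0.1405]
tool_rot: [[-1.0, 0.008, -0.004], [0.008, 1.0, 0.001], [0.004, 0.001, -1.0]]
ft_force: [-0.3, 0.6, 1.0]
grip_width: 0.0502
gripper_force: 0.0
```

```bash
python3 - <<'E'
from h import *
np.set_printoptions(precision=4,suppress=True)
s=env.observe(); im=optics.capture("wrist"); cv2.imwrite("pics/w1.png",im)
print(s["eef_pos"],cam("wrist",s)[2]); import pickle; pickle.dump(s,open("w1.pkl","wb"))
for p in [(.4685,-.179,.075),(.597,-.132,.068),(.5442,-.1504,.038)]: print(proj("wrist",p,s))
E
```

```text
[ 0.4666 -0.1809  0.1405] [ 0.3857 -0.1814  0.3029]
[287.9597 224.5881]
[345.7649 368.0038]
[321.1065 292.3309]
```

View pics/w1.png

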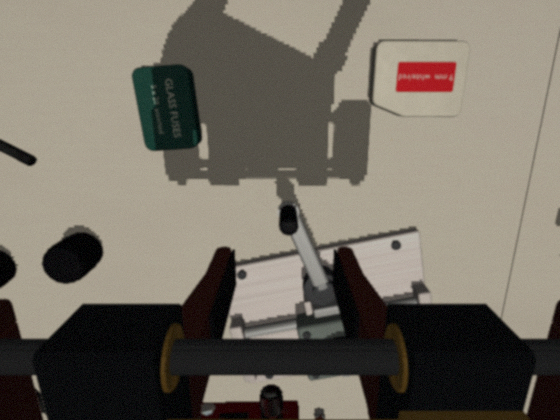

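The knob's top is at (288,225) in the wrist view, exactly where the two-view estimate projects. It lies between the open fingers, so I'm going down and gripping.

```bash
python3 -m jog '0.05 -0.002 0.002 0.035 0;0.05 0 0 0.035 0;0.05 0 0 0.025 0;0.05 0 0 0 0;0.0 0 0 0 0' 20;python3 -m jog '0 0 0 0 0;0 0 0 0 0;0 0 0 0 0'
```

```text
t: 2.7
eef_pos: [0.4722, -0.1767, 0.0494]
tool_rot: [[-1.0, -0.0, 0.002], [-0.0, 1.0, -0.001], [-0.002, -0.001, -1.0]]
ft_force: [0.6, -1.4, 0.5]
grip_width: 0.0435
gripper_force: 0.0
t: 3.08
eef_pos: [0.4711, -0.1774, 0.0482]
tool_rot: [[-1.0, 0.0, 0.001], [0.0, 1.0, -0.001], [-0.001, -0.001, -1.0]]
ft_force: [-2.9, -3.0, 1.9]
grip_width: 0.0138
gripper_force: 17.9
```

```bash
python3 -m jog '0 -0.0071 -0.0144 0 0;0 -0.0103 -0.0132 0 0;0 -0.0128 -0.0107 0 0;0 0 0 0 0'
```

```text
t: 3.58
eef_pos: [0.5025, -0.2155, 0.0483]
tool_rot: [[-1.0, 0.0, 0.002], [0.0, 1.0, 0.0], [-0.002, 0.0, -1.0]]
ft_force: [3.0, 2.1, 2.9]
grip_width: 0.0132
gripper_force: 20.0
```

```bash
python3 -m jog '0 -0.0147 -0.0079 0 0;0 -0.0161 -0.0046 0 0;0 -0.0167 -0.0012 0 0;0 0 0 0 0'; python3 -m jog '0 -0.012 0.0017 0 0;0 -0.005 0.001 0 0;0 0 0 0 0'
```

```text
t: 4.08
eef_pos: [0.5492, -0.2267, 0.0482]
tool_rot: [[-1.0, -0.002, -0.0], [-0.002, 1.0, 0.004], [0.0, 0.004, -1.0]]
ft_force: [-1.4, 8.9, 5.9]
grip_width: 0.0137
gripper_force: 20.0
t: 4.45
eef_pos: [0.5618, -0.225, 0.048]
tool_rot: [[-1.0, 0.0, -0.01], [0.0, 1.0, 0.003], [0.01, 0.003, -1.0]]
ft_force: [-17.4, 7.3, 11.7]
grip_width: 0.0136
gripper_force: 20.0
```

```bash
python3 -m jog '0 -0.003 0.001 0 0;0 0 0 0 0'
```

```text
t: 4.7
eef_pos: [0.5631, -0.2249, 0.0478]
tool_rot: [[-1.0, 0.001, -0.013], [0.001, 1.0, 0.002], [0.013, 0.002, -1.0]]
ft_force: [-22.3, 3.9, 12.9]
grip_width: 0.0134
gripper_force: 20.0
```

```bash
python3 -m jog '0.04 0 0 0 0;0.04 0 0 0 0;0.06 0 0 -0.05 0;0.06 0 0 -0.055 0;0.08 0 0 0 0'; python3 -m jog '0.08 -0.015 0.045 0 0;0.08 -0.015 0.045 0 0;0.08 0 0 0 0;0.08 0 0 0 0'
python3 - <<'E'
from h import *
import pickle
np.set_printoptions(precision=4,suppress=True)
s=env.observe(); im=optics.capture("wrist"); cv2.imwrite("pics/w2.png",im)
pickle.dump(s,open("w2.pkl","wb"))
A=optics.capture("scene");B=optics.capture("side");cv2.imwrite("pics/scene2.png",A);cv2.imwrite("pics/side2.png",B)
for p in [(.597,-.132,.068),(.597,-.132,.05),(.563,-.228,.075),(.5442,-.1504,.038)]: print(proj("wrist",p,s))
E
```

```text
t: 5.32
eef_pos: [0.5712, -0.2264, 0.1592]
tool_rot: [[-1.0, -0.0, 0.01], [-0.0, 1.0, -0.005], [-0.01, -0.005, -1.0]]
ft_force: [-0.0, 0.4, -0.4]
grip_width: 0.0602
gripper_force: 0.0
t: 5.82
eef_pos: [0.5984, -0.1355, 0.1515]
tool_rot: [[-1.0, -0.0, -0.002], [-0.0, 1.0, -0.0], [0.002, -0.0, -1.0]]
ft_force: [-0.7, -0.4, -0.2]
grip_width: 0.0799
gripper_force: 0.0
[290.0006 211.8891]
[289.6142 204.8632]
[152.014  168.4346]
[266.06   135.5387]
```

View pics/w2.png

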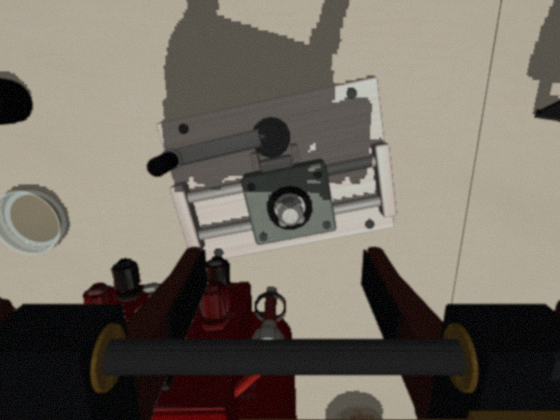

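The wrist view shows the lever swung round: knob top at (152,167), hub at (271,137), on the predicted stop position (about 283°). The stud is at about (290,211), with its ring centred near (289,206), as predicted. Refining the stud position now, then off to the cap.

```bash
python3 - <<'E'
from h import *
import pickle
np.set_printoptions(precision=4,suppress=True)
s=pickle.load(open("w2.pkl","rb")); im=cv2.imread("pics/w2.png"); g=im.max(2)
sub=g[180:240,258:322]
cn,_=cv2.findContours((sub<55).astype(np.uint8),cv2.RETR_EXTERNAL,cv2.CHAIN_APPROX_NONE)
c=max(cn,key=cv2.contourArea); e=cv2.fitEllipse(cv2.convexHull(c)); r=np.array(e[0])+[258,180]; print("ring",r,e[1])
n,l,st,ce=cv2.connectedComponentsWithStats((sub>125).astype(np.uint8)); 
for i in range(1,n): 
  if st[i,4]>15: print("bright",st[i]+[258,180,0,0,0],ce[i]+[258,180])
print("ring@50",onz("wrist",r,.05,s),"@48",onz("wrist",r,.048,s))
print("mm/px",np.linalg.norm(onz("wrist",r+[1,0],.05,s)-onz("wrist",r,.05,s)))
cv2.imwrite("pics/c3.png",cv2.resize(np.hstack([cv2.resize(im[180:240,258:322],(384,360),interpolation=cv2.INTER_CUBIC),cv2.resize(cv2.imread("pics/scene2.png")[250:290,165:208],(387,360),interpolation=cv2.INTER_CUBIC)]),None,fx=1,fy=1))
E
```

```text
ring [288.5101 198.5864] (56.93285369873047, 68.68354034423828)
bright [299 198   6  12  23] [302.087  203.6522]
bright [275 205   5   9  16] [276.625  209.4375]
bright [282 209  17  15 203] [289.8177 215.8227]
bright [287 233  35   7 137] [308.9343 237.0657]
ring@50 [ 0.5918 -0.1329  0.05  ] @48 [ 0.5924 -0.1329  0.048 ]
mm/px 0.0007868444582332235
```

View pics/c3.png

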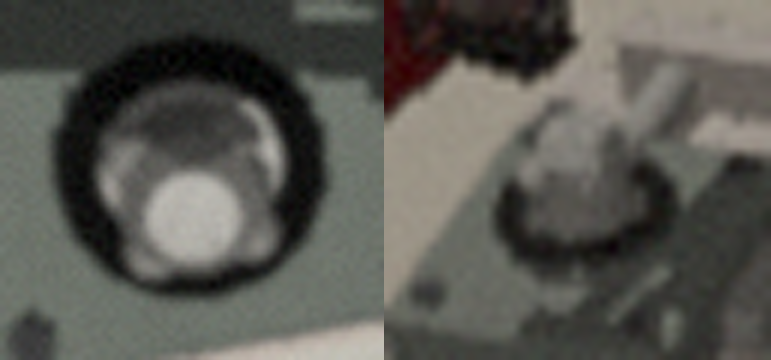

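The stud's top disc is at wrist px (289.8,215.8) and the ring's outer centre at (289.2,207.1). In scene the disc is at about (187.4,264.5).

```bash
python3 - <<'E'
from h import *
import pickle
np.set_printoptions(precision=4,suppress=True)
s=pickle.load(open("w2.pkl","rb"))
w=(289.8,215.8);rg=(289.2,207.1)
print("top@68",onz("wrist",w,.068,s),"ring@50",onz("wrist",rg,.05,s))
a=ray("wrist",w,s);b=ray("scene",(187.4,264.5));print("tri ws",*tri(a,b), onz("scene",(187.4,264.5),.068))
B=cv2.imread("pics/side2.png"); g=B.max(2)[165:182,308:328]
n,l,st,ce=cv2.connectedComponentsWithStats((g>120).astype(np.uint8)); print([(x[4],c+[308,165]) for x,c in zip(st[1:],ce[1:]) if x[4]>5])
print("hub@38",onz("wrist",(271,137),.040,s),"knobtop",onz("wrist",(153,166),.075,s))
print(proj("side",(.599,-.132,.068)),proj("scene",(.599,-.132,.068)))
# cap in new views
A=cv2.imread("pics/scene2.png")
pa,pb=blob(A,(284,234),14),blob(B,(291,235),12); print(pa,pb)
# cap top circle in wrist w1 (cap at 72,257)
s1=pickle.load(open("w1.pkl","rb"))
print(proj("wrist",(.516,-.375,.036),s1),proj("wrist",(.516,-.375,0),s1))
E
```

```text
top@68 [ 0.6001 -0.1321  0.068 ] ring@50 [ 0.5989 -0.1323  0.05  ]
tri ws [ 0.5992 -0.1329  0.0644] [0.0021384673822089258, 0.0021384673822089388] [ 0.5936 -0.129   0.068 ]
[(np.int32(285), array([318.193 , 171.7614]))]
hub@38 [ 0.5451 -0.1465  0.04  ] knobtop [ 0.5613 -0.2271  0.075 ]
[317.7284 174.0592] [185.8262 262.8449]
(array([286.5, 232. ]), array([284.9154, 232.1118]), array([ 22,  25, 331], dtype=int32)) (array([291., 235.]), array([291.1704, 235.0074]), array([ 11,  15, 135], dtype=int32))
[ 55.3678 263.8244] [ 79.2695 246.6569]
```

```bash
python3 -m jog '0.08 0.02 -0.055 0 0;0.08 0.02 -0.055 0 0;0.08 0.02 -0.055 0 0;0.08 0.02 -0.055 0 0;0.08 0.002 -0.016 0 0'; python3 -m jog '0.08 0 0 0 0'
python3 - <<'E'
from h import *
import pickle
np.set_printoptions(precision=4,suppress=True)
s=env.observe(); im=optics.capture("wrist"); cv2.imwrite("pics/w3.png",im)
pickle.dump(s,open("w3.pkl","wb")); print(s["eef_pos"])
for p in [(.516,-.374,.036),(.516,-.374,0),(.5337,-.4521,.036)]: print(proj("wrist",p,s))
m=(im.max(2)<45).astype(np.uint8)[:250]
n,l,st,ce=cv2.connectedComponentsWithStats(m)
for i in range(1,n):
  if st[i,4]>200: print(st[i],ce[i])
E
```

```text
t: 6.6
eef_pos: [0.5142, -0.3754, 0.1524]
tool_rot: [[-1.0, 0.006, -0.001], [0.006, 1.0, -0.001], [0.001, -0.001, -1.0]]
ft_force: [-0.3, 0.8, 0.3]
grip_width: 0.0801
gripper_force: 0.0
t: 6.72
eef_pos: [0.516, -0.3725, 0.1523]
tool_rot: [[-1.0, 0.003, -0.0], [0.003, 1.0, 0.001], [0.0, 0.001, -1.0]]
ft_force: [-0.7, 0.6, -0.1]
grip_width: 0.0801
gripper_force: 0.0
[ 0.516  -0.3725  0.1523]
[283.1473 201.1013]
[283.184  190.2604]
[191.1402 221.478 ]
[ 379    0   46   84 1261] [391.9746  24.6915]
[  0   8  14  42 428] [ 5.2313 29.8808]
[  17   54  266  196 3545] [137.7111 116.9667]
[ 267  176   41   46 1507] [286.9157 198.4605]
[ 168  193   46   47 1636] [190.8686 216.0073]
[515 210  40  20 478] [531.2092 219.5335]
```

View pics/w3.png

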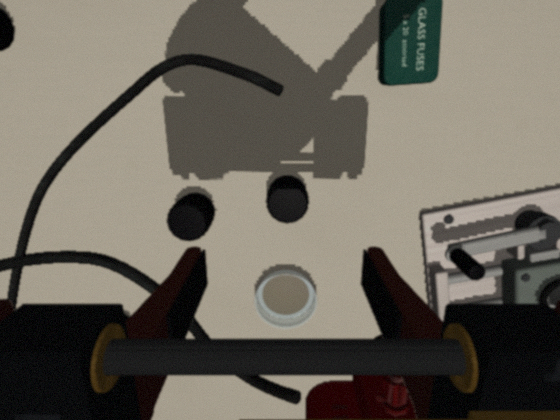

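The chosen cap is at (287,199), centred between the fingers. The look-alike is at (190,216) and the dish at (285,297), both clear. Its centre comes to about (0.516,-0.3705), so I'm lowering to it.

```bash
python3 -m jog '0.06 0 0.002 0.04 0;0.06 0 0 0.04 0;0.06 0 0 0.04 0;0.06 0 0 0.018 0;0.06 0 0 0.0055 0' 50; python3 -m jog '0.06 0 0 0 0;0 0 0 0 0;0 0 0 0 0;0 0 0 0 0;0 0 0 0 0'
```

```text
t: 7.4
eef_pos: [0.517, -0.3681, 0.0085]
tool_rot: [[-1.0, -0.001, -0.001], [-0.001, 1.0, 0.001], [0.001, 0.001, -1.0]]
ft_force: [-0.6, 0.2, 0.9]
grip_width: 0.0597
gripper_force: 0.0
t: 8.02
eef_pos: [0.517, -0.3696, 0.0099]
tool_rot: [[-1.0, 0.0, 0.001], [0.0, 1.0, -0.001], [-0.001, -0.001, -1.0]]
ft_force: [-0.8, 1.5, 3.6]
grip_width: 0.034
gripper_force: 50.0
```

```bash
python3 -m jog '0 0 0 -0.03 0;0 0 0 -0.05 0;0 0 0 -0.05 0;0 0 0 0 0;0 0 0 0 0' 55
python3 - <<'E'
from h import *
import pickle
np.set_printoptions(precision=4,suppress=True)
s=env.observe(); im=optics.capture("wrist"); cv2.imwrite("pics/w4.png",im); print(s["eef_pos"],s["grip_width"])
A=optics.capture("scene");B=optics.capture("side")
T=s["eef_pos"]; 
for z in(-.0099,.026): print([proj(n,np.array(T)+[0,0,z],s) for n in("wrist","scene","side")])
a,b=proj("scene",T),proj("side",T)
f=lambda I,c,r:cv2.resize(I[max(0,int(c[1])-r):int(c[1])+r,max(0,int(c[0])-r):int(c[0])+r],(260,260),interpolation=cv2.INTER_CUBIC)
cv2.imwrite("pics/c4.png",np.hstack([f(im,(285,260),80),f(A,a,40),f(B,b,30)])); print(a,b)
E
```

```text
t: 8.65
eef_pos: [0.5165, -0.3691, 0.1381]
tool_rot: [[-1.0, 0.0, -0.001], [0.0, 1.0, 0.001], [0.001, 0.001, -1.0]]
ft_force: [-0.0, -0.5, -1.1]
grip_width: 0.0338
gripper_force: 55.0
[ 0.5165 -0.3691  0.1381] 0.03383069166362099
[array([285.7359, 256.2964]), array([284.3176, 187.3831]), array([291.6359, 199.4864])]
[array([286.2433, 291.2534]), array([284.4976, 171.1536]), array([291.761 , 187.4477])]
[284.3666 182.9656] [291.67   196.2056]
```

View pics/c4.png

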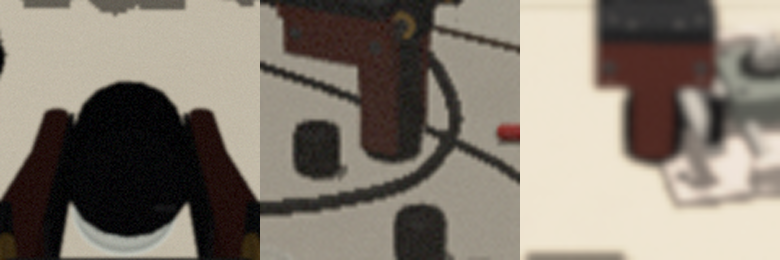

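The cap is held upright between the pads, its outline spanning wrist rows about 230–325 and columns about 247–320. I'll check its offset in the grip and plan the transfer.

```bash
python3 - <<'E'
from h import *
np.set_printoptions(precision=4,suppress=True)
s=env.observe(); T=np.array(s["eef_pos"]); im=cv2.imread("pics/w4.png").max(2)
col=im[200:345,280:292].mean(1); d=np.where(col<30)[0]+200; print("rows",d.min(),d.max(), im[225:335:6,286])
for dx in(-.003,0,.003):
  for rim in (-.0099,):
    P=[[proj("wrist",T+[dx+.018*np.cos(t),.018*np.sin(t),z],s)[1] for t in np.linspace(0,6.28,60)] for z in(rim,rim+.036)]
    print(dx,min(P[0]),max(P[1]))
E
```

```text
rows 232 344 [191  42   3  13   7   6   4  12   5  15  19  10  11   7  10   9  10 167
 163]
-0.003 219.71702599401092 320.3828167514518
0 225.10659115505948 326.0151369934215
0.003 230.44418408639723 331.58509515662456
```

```bash
python3 -m jog '0 -0.016 0.047 0 0;0 -0.016 0.047 0 0;0 -0.016 0.047 0 0;0 -0.016 0.047 0 0;0 -0.0165 0.047 0 0' 60; python3 -m jog '0 0 0.002 0.02 0;0 0 0 0.025 0;0 0 0 0 0;0 0 0 0 0'
python3 - <<'E'
from h import *
np.set_printoptions(precision=4,suppress=True)
s=env.observe();T=np.array(s["eef_pos"]);print(T)
A=optics.capture("scene");B=optics.capture("side")
a,b=proj("scene",T),proj("side",T);print(a,b,[proj(n,(.598,-.132,.068)) for n in("scene","side")])
f=lambda I,c,r:cv2.resize(I[max(0,int(c[1])-r):int(c[1])+r,max(0,int(c[0])-r):int(c[0])+r],(400,400),interpolation=cv2.INTER_CUBIC)
cv2.imwrite("pics/c5.png",np.hstack([f(A,a+[0,8],35),f(B,b+[0,6],25)]))
E
```

```text
t: 9.43
eef_pos: [0.5969, -0.1326, 0.1373]
tool_rot: [[-1.0, 0.0, -0.003], [0.0, 1.0, 0.001], [0.003, 0.001, -1.0]]
ft_force: [0.9, 0.0, 0.1]
grip_width: 0.0341
gripper_force: 60.0
t: 9.93
eef_pos: [0.5969, -0.1331, 0.0939]
tool_rot: [[-1.0, 0.001, -0.001], [0.001, 1.0, 0.0], [0.001, 0.0, -1.0]]
ft_force: [-0.7, 0.0, -0.8]
grip_width: 0.0338
gripper_force: 60.0
[ 0.5969 -0.1331  0.0939]
[185.902  250.5511] [317.3682 166.6824] [array([186.3013, 262.9846]), array([317.3978, 174.0592])]
```

View pics/c5.png

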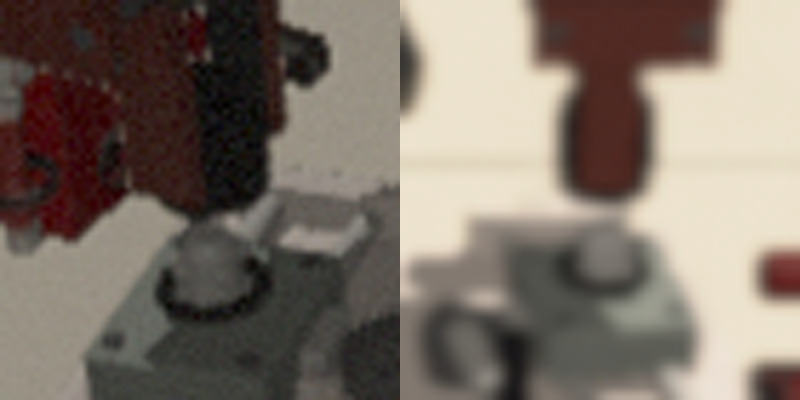

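Both views show the cap centred over the stud: side columns 606 and 606, scene cap 156–268 over ring 158–270. Going down in stages.

```bash
python3 -m jog '0 -0.001 0.001 0.008 0;0 0 0 0.007 0;0 0 0 0.006 0;0 0 0 0 0'; python3 -m jog '0 0 0 0.004 0;0 0 0 0 0'; python3 -m jog '0 0 0 0.003 0;0 0 0 0 0'
```

```text
t: 10.52
eef_pos: [0.5977, -0.1311, 0.0721]
tool_rot: [[-1.0, -0.0, -0.002], [-0.0, 1.0, 0.0], [0.002, 0.0, -1.0]]
ft_force: [0.4, 0.1, -0.9]
grip_width: 0.034
gripper_force: 60.0
t: 10.78
eef_pos: [0.5987, -0.1312, 0.0699]
tool_rot: [[-1.0, -0.0, 0.002], [-0.0, 1.0, -0.0], [-0.002, -0.0, -1.0]]
ft_force: [0.8, 0.5, 2.2]
grip_width: 0.034
gripper_force: 60.0
t: 11.02
eef_pos: [0.5993, -0.1314, 0.0687]
tool_rot: [[-1.0, -0.0, 0.004], [-0.0, 1.0, -0.001], [-0.004, -0.001, -1.0]]
ft_force: [-0.0, 0.5, 8.8]
grip_width: 0.034
gripper_force: 60.0
```

```bash
python3 -m jog '0 0 0 0.003 0;0 0 0 0 0'; python3 -m jog '0 0 0 0.002 0;0 0 0 0 0'
```

```text
t: 11.28
eef_pos: [0.5988, -0.1313, 0.0643]
tool_rot: [[-1.0, -0.0, 0.002], [-0.0, 1.0, -0.0], [-0.002, -0.0, -1.0]]
ft_force: [0.2, 0.8, -0.3]
grip_width: 0.0337
gripper_force: 60.0
t: 11.52
eef_pos: [0.5976, -0.1313, 0.06]
tool_rot: [[-1.0, 0.0, -0.002], [0.0, 1.0, 0.0], [0.002, 0.0, -1.0]]
ft_force: [-0.0, -0.3, -0.7]
grip_width: 0.0344
gripper_force: 60.0
```

```bash
python3 -m jog '0 0 0 0.003 0;0 0 0 0 0'; python3 -m jog '0 0 0 0.002 0;0 0 0 0 0'
```

```text
t: 11.78
eef_pos: [0.598, -0.1314, 0.0587]
tool_rot: [[-1.0, 0.0, -0.0], [0.0, 1.0, -0.0], [0.0, -0.0, -1.0]]
ft_force: [-2.7, -0.3, 4.0]
grip_width: 0.0342
gripper_force: 60.0
t: 12.02
eef_pos: [0.5981, -0.1314, 0.0576]
tool_rot: [[-1.0, 0.0, 0.0], [0.0, 1.0, -0.0], [-0.0, -0.0, -1.0]]
ft_force: [-4.9, 1.8, 8.0]
grip_width: 0.0341
gripper_force: 60.0
```

```bash
python3 -m jog '0 0 0 0.0012 0;0 0 0 0 0;0 0 0 0 0;0 0 0 0 0;0 0 0 0 0'; python3 - <<'E'
from h import *
s=env.observe();T=np.array(s["eef_pos"]);print(T,s["ft_force"])
A=optics.capture("scene");B=optics.capture("side")
f=lambda I,c,r:cv2.resize(I[int(c[1])-r:int(c[1])+r,int(c[0])-r:int(c[0])+r],(400,400),interpolation=cv2.INTER_CUBIC)
cv2.imwrite("pics/c6.png",np.hstack([f(A,(205,270),50),f(B,(305,178),35)]))
E
```

```text
t: 12.65
eef_pos: [0.5982, -0.1314, 0.0571]
tool_rot: [[-1.0, 0.0, 0.001], [0.0, 1.0, -0.0], [-0.001, -0.0, -1.0]]
ft_force: [-5.8, 1.9, 10.8]
grip_width: 0.0342
gripper_force: 60.0
[ 0.59815601 -0.13142374  0.05705579] [-5.76928844  1.86936207 10.76100679]
```

View pics/c6.png

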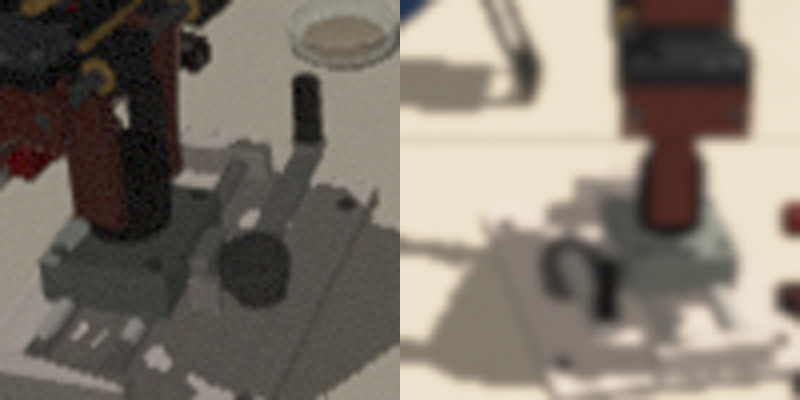

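The cap is fully down on the stud and hides the ring. The lever is at its stop, and the arm is steady at 10.8 N of downward push.

```bash
python3 -c "
from rig import job
print(job.close_job())"
```

```text
the job is handed in; nothing more can be done
None
```

The job is handed in: I swung the lever to its stop to lock the carriage, then snapped the leftmost cap onto the stud, and the fingers are still pressing it down at about 10.8 N (about 13 s of the 70 s used; I wasn't shown the judging result).

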